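Slide the clay bowl onto its mat under the drying rack

TASK

Slide the freshly shaped clay bowl that stands out in front of the slatted drying rack into the rack's free place, so that its whole foot rests on the round cork mat. The clay is still soft: keep the bowl upright on the table all the way, do not lift it, and push it gently. Leave everything else on the table where it is, and let go of the bowl at the end.

Things in the scene. Friction and masses are not known exactly. Their poses are not given: they have to be found in the camera images.
- bowl_centre (a point): Centre, half-way up (27.5 mm above its underside), of the loose terracotta bowl to be moved, which starts in front of the rack. Round and open, 55 mm high, widest (130 mm across) 36 mm up, 126 mm at the rim, 120 mm at 18 mm up, foot 100 mm; wall 6 mm; 0.3 to 0.65 kg. It slides on the table; its yaw does not matter.
- mat: Flat round cork mat, 140 mm across, let in level with the table (no step, fixed): the target. Origin at its centre. It marks the free one of the rack's two places, left or right.
- rack: Fixed wooden drying rack, open at front and back. Origin on the table under its centre; x points from front to back, roughly away from the robot (yaw within 0.12 rad), y along its length. Four posts 18 mm square at x = +-85, y = +-226 mm. Two places under it, near x = 0, y = +-115 mm, and a small jar between them. A terracotta cup, 60 mm high, is fixed on top at its centre.
- rack_front (a point): Middle of the lower front edge of the rack's top, at rack x = -95 mm, 170 mm above the table. The top is four slats along y, 22 mm wide, 16 mm thick, 480 mm long, 34 mm apart; end rails between the posts hang to 150 mm. An upright gripper does not fit under it: lean it 30 to 45 degrees so that the fingertips reach in under this edge towards the back.
- dry_bowl_centre (a point): Centre, half-way up, of another loose bowl of the same shape and size that stands in the rack's other place. Leave it alone.
- jar: Loose small white jar with a steel cap, 44 mm across, 70 mm high, under the rack between the two places. Origin at the centre of its underside. Leave it alone.
- glaze_jar: Loose blue jar with a steel cap, 66 mm across, 90 mm high, left of the rack. Origin at the centre of its underside. Leave it alone.
- beaker: Loose clear plastic beaker, 70 mm across, 90 mm high, at the left side of the table. Origin at the centre of its underside. Leave it alone.
- mould: Loose wooden mould board, 130 x 100 x 22 mm, lying flat at the right side of the table. Origin at the centre of its underside, x along its length. Leave it alone.
- glass_cup: Loose glass cup, 60 mm across, 60 mm high, right of the rack. Origin at the centre of its underside. Leave it alone.
Mind the look-alikes: they are no part of the job. Leave any turquoise or yellow look-alike of the part that bears bowl_centre alone.

How it is judged:
At the end, for the whole second after the job is handed in: The bowl stands upright (within 0.1 rad) and at rest on the table with its whole foot on the cork mat, that is with its centre within 20 mm of the mat's centre; nothing else on the table has moved by 20 mm or more (horizontal distance between bowl_centre and mat below 0.02 m and height (world z) of bowl_centre below 0.032 m and angle between bowl_centre's own z axis and vertical below 0.1 rad and linear speed of bowl below 0.01 m/s and distance of each of dry_bowl_centre, jar, glaze_jar, beaker, mould, glass_cup from where it was at the start of the episode below 0.02 m); the robot touches nothing.
It fails at once if the bowl is lifted or rides up by more than 15 mm (height (world z) of bowl_centre above 0.0425 m).
It fails at once if the bowl is tipped by more than 0.25 rad (angle between bowl_centre's own z axis and vertical above 0.25 rad).
It fails at once if the bowl is knocked along faster than 0.5 m/s (linear speed of bowl above 0.5 m/s).
It fails at once if another thing on the table is pushed 20 mm or more from its place (distance of any of dry_bowl_centre, jar, glaze_jar, beaker, mould, glass_cup from where it was at the start of the episode above 0.02 m).
It also fails if it takes over 56 s, if anything falls off the work surface, if the arm or the gripper's body presses on something with over 40 N, if the wrist force passes 120 N, or if a joint passes its speed limit or range.

ROBOT

A 6-joint arm with a two-finger parallel gripper is mounted at the origin on the work surface. World frame = base frame: x ahead of the robot, y to its left, z up, the work surface at z = 0. Lengths are in m, angles in rad, forces in N, time in s.
With the tool pointing down it reaches from about 0.35 to 0.775 m from the base axis. Payload 7.3 kg.
Tool frame: the origin (TCP) lies at the very end of the fingers, on their centre line; the grasp point (between the pads) lies grip_point_offset behind it (grip_point_offset is the distance from the TCP to the grasp point, in m); z points along the fingers, y is the direction in which the jaws open and shut (so a half turn about z gives the same grasp; the last joint's range is limited). The gripper opens to 92 mm and grips with 3 to 60 N. Pads are 19 mm wide; open, the fingers measure 130 mm over their backs; the gripper's body (75 mm by 190 mm) begins 47 mm behind the grasp point.
Start: joints at [-1.341, 0.342, 1.524, -0, 1.275, -0.146], TCP at [0.193, -0.488, 0.227] pointing down, gripper open.
Joint ranges: [-2.53, 2.53], [-0.77, 2.02], [0.04, 2.7], [-1, 4.14], [0.28, 2.66], [-3.11, 3.11]. Speed limits (rad/s): [2.57, 2.57, 3.14, 3.14, 3.14, 3.14].

INTERFACE

Orientations are given as [roll, pitch, yaw] about the fixed x, y, z axes, in that order (R = Rz(yaw) Ry(pitch) Rx(roll)).
In Python, from cell import * gives the robot as it stands.
- The arm moves only by the shell command python3 -m inch 'ROWS' [OPENING] [FORCE]. ROWS is JSON, a list that holds one entry, the list of rows, each a list of 4 numbers: the shift along the tool's x, y, z in mm, then the turn about the tool's z in rad. In form: [[[x, y, z, roll], ...]]. A call has 1 to 10 rows; each row shifts and turns the commanded pose from where the row before left it, along the tool's axes as they then stand; what a row does not reach is not made up. A row lasts 1/8 s, in which the tool goes at most 62.5 mm and 10.7 degrees, less where a joint would pass 70% of its speed; a pose out of reach is approached as far as the arm can. A call with a gripper value outside its range is refused whole. OPENING is the closure, from -1 (fully open) to 1 (shut), set as the call begins (- or left out, the last holds). The fingers move at their own pace and stop on an object; FORCE is the grip in N (left out, the last holds). Time passes only in rows, so rows that do not move let the fingers close. It gives the time, the measured TCP pose, the force and the opening at its end, in the units of the state.
- observe(): the state, without advancing time (a new reading comes with each control period).
- read_camera(name): name is "scene" or "top" or "wrist"; returns a dict with "img" (480x640x3 uint8, blue, green, red), "fx", "fy", "cx", "cy" (pixels), "eye" and "rotation" of the camera in the world; the wrist camera has in their place "T_tool_cam" (4x4, takes a point from camera to tool coordinates, whose origin is the TCP and whose axes are the flange's). Camera axes: x right, y down, z forward; pixel columns grow to the right and rows downward; lengths in m; the calibration is good to about 2 mm. A picture is of the moment at which its call begins: read the wrist's pose just before it. There is no depth.
- hand_in(): hands the job in, once; it reports no verdict.
Trained networks look in the newest picture that a camera, given by its name, has taken for a name from the list of things; names that differ only in an ending like _2 or _b are one class to them, and where a whole thing is asked for, a point or a joint stands for the part that bears it (a point fixed in the world has none). Each returns a list of dicts, best first, with "conf" (0 to 1); they miss things now and then, are a little off and sometimes report something else, mostly with a low value. They report only what shows in the picture. A call takes as long as a camera call. They do not tell look-alikes from the thing itself.
- boxes_of(camera, label): "at" ([row, column] in pixels, amid what is visible of it).
- place_of(camera, label): "at" ([row, column] in pixels: a listed point, or the origin of a listed thing).
The state is a dict: "time": time; "qpos": joint angles; "qvel": joint speeds; "joint_efforts": joint torques, N m; "tool_pos": TCP position; "tool_rot": TCP orientation; "contact_force": force on the tool from outside, world axes, zero at the start; "torque": the same for the moment, N m; "opening": finger opening in m.
Only numpy, scipy, OpenCV 4.12 (cv2) and the standard library are available. Lean on these libraries where they do the work, as an engineer would, in place of code of your own. Each camera call takes 0.05 s, during which the arm holds its last target. There are 200 camera calls.

## Working session

There is one attempt and no reset: what is moved stays moved. The work goes in short steps, Python scripts to look and compute and a shell command to move; the robot and the scene stay as the last step left them, time stands still between calls to the robot, and variables do not carry over. Pictures are saved under pics/ and viewed, about 8 in all and at most 12, crops included, and the job is handed in when it is done.

```bash
mkdir -p pics
cat > h.py <<'E'
from cell import *
import numpy as np, cv2
def ray(c,at):
    d=np.array([(at[1]-c["cx"])/c["fx"],(at[0]-c["cy"])/c["fy"],1.0])
    return np.array(c["eye"]),np.array(c["rotation"])@d
def onz(c,at,z):
    e,d=ray(c,at); return e+d*(z-e[2])/d[2]
def tri(c1,a1,c2,a2):
    e1,d1=ray(c1,a1);e2,d2=ray(c2,a2)
    t=np.linalg.lstsq(np.c_[d1,-d2],e2-e1,rcond=None)[0]
    p,q=e1+d1*t[0],e2+d2*t[1]; return (p+q)/2,np.linalg.norm(p-q)
E
python3 - <<'E'
from h import *
np.set_printoptions(precision=4,suppress=True)
s=observe();print(s["time"],s["tool_pos"],s["tool_rot"])
Z=dict(bowl_centre=.0275,mat=0,rack=0,rack_front=.17,dry_bowl_centre=.0275,jar=0,glaze_jar=0,beaker=0,mould=0,glass_cup=0)
for n in("scene","top"):
    c=read_camera(n);cv2.imwrite(f"pics/{n}0.png",c["img"]);print(n,c["eye"],c["fx"])
    for k,z in Z.items():
        print(n,k,[(np.round(d["at"],1),round(d["conf"],2),onz(c,d["at"],z)[:2]) for d in place_of(n,k)[:4]])
E
```

```text
0.0 [ 0.1926 -0.4879  0.226 ] [-3.1401 -0.0002  0.3758]
scene [ 1.3521 -0.2134  0.9631] 538.7856629859363Traceback (most recent call last):
  File "<stdin>", line 8, in <module>
  File "h.py", line 7, in onz
    e,d=ray(c,at); return e+d*(z-e[2])/d[2]
                                       ~^^^
IndexError: invalid index to scalar variable.
```

View pics/scene0.png

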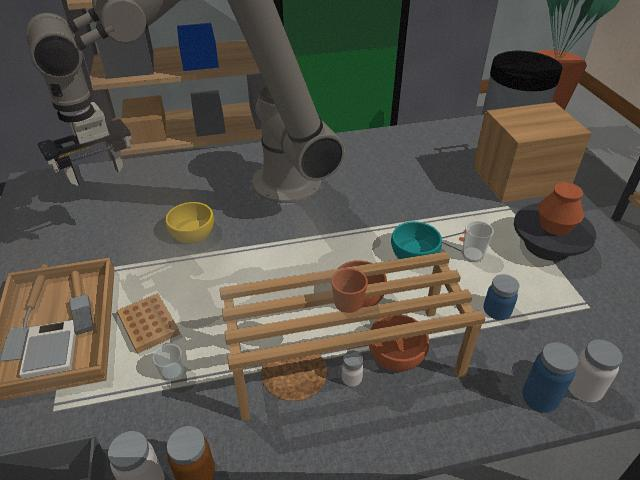

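The scene picture is taken from behind the rack. The cork mat is at about (col 293, row 376), in the rack's −y place, and the dry bowl is at (400,342). The soft terracotta bowl sits behind the front slats at about (365,285). The turquoise (416,242) and yellow (190,222) bowls are look-alikes.

```bash
sed -i 's/return np.array(c\["eye"\]),np.array(c\["rotation"\])@d/return np.array(c["eye"]),rot(c["rotation"])@d/' h.py
cat >> h.py <<'E'
from scipy.spatial.transform import Rotation
def rot(r):
    r=np.array(r,float); return r if r.shape==(3,3) else Rotation.from_euler("xyz",r).as_matrix()
E
python3 - <<'E'
from h import *
np.set_printoptions(precision=4,suppress=True)
Z=dict(bowl_centre=.0275,mat=0,rack=0,rack_front=.17,dry_bowl_centre=.0275,jar=0,glaze_jar=0,beaker=0,mould=0,glass_cup=0)
for n in("scene","top"):
    c=read_camera(n);cv2.imwrite(f"pics/{n}0.png",c["img"]);print(n,c["eye"],c["fx"],c["rotation"])
    for k,z in Z.items():
        r=place_of(n,k)[:4]
        print(n,k,[(np.round(d["at"],1),round(d["conf"],2),onz(c,d["at"],z)[:2]) for d in r])
E
```

```text
scene [ 1.3521 -0.2134  0.9631] 538.7856629859363 [-2.2991  0.009   1.3474]
scene bowl_centre [(array([287.7, 359.8]), 0.7, array([0.513 , 0.0816])), (array([247.2, 414.9]), 0.7, array([0.4083, 0.26  ])), (array([222. , 189.5]), 0.6, array([ 0.1702, -0.3005])), (array([376. , 351.6]), 0.38, array([ 0.7461, -0.0047]))]
scene mat [(array([370.3, 292.7]), 0.88, array([ 0.6863, -0.1162]))]
scene rack []
scene rack_front [(array([275.1, 333.9]), 0.77, array([ 0.5942, -0.0052]))]
scene dry_bowl_centre [(array([342.3, 397.2]), 0.56, array([0.6864, 0.1141]))]
scene jar [(array([376.5, 353.9]), 0.69, array([0.7306, 0.0058])), (array([256.9, 471.7]), 0.42, array([0.4498, 0.4035]))]
scene glaze_jar []
scene beaker [(array([255.2, 471. ]), 0.92, array([0.4434, 0.4045]))]
scene mould [(array([324.5, 149.1]), 0.8, array([ 0.4886, -0.4137]))]
scene glass_cup [(array([371.3, 176.6]), 0.85, array([ 0.6326, -0.3565]))]
top [0.212  0.0175 1.6296] 549.7941189726318 [-2.9879  0.0009 -1.576 ]
top bowl_centre [(array([259.2, 238.8]), 0.89, array([0.3862, 0.2759])), (array([329.8, 435.4]), 0.76, array([ 0.1795, -0.2925])), (array([217.7, 303.8]), 0.63, array([0.5087, 0.0857]))]
top mat [(array([162. , 367.7]), 0.57, array([ 0.686 , -0.1086]))]
top rack []
top rack_front [(array([176.5, 334.7]), 0.76, array([ 0.5962, -0.0046]))]
top dry_bowl_centre [(array([157.6, 294.8]), 0.71, array([0.6929, 0.113 ]))]
top jar []
top glaze_jar [(array([183.9, 206.9]), 0.58, array([0.6199, 0.3818]))]
top beaker [(array([241.2, 196.7]), 0.9, array([0.444 , 0.4074]))]
top mould [(array([227.8, 470.9]), 0.87, array([ 0.4802, -0.4151]))]
top glass_cup [(array([177.5, 453.2]), 0.79, array([ 0.6358, -0.3682]))]
```

View pics/top0.png

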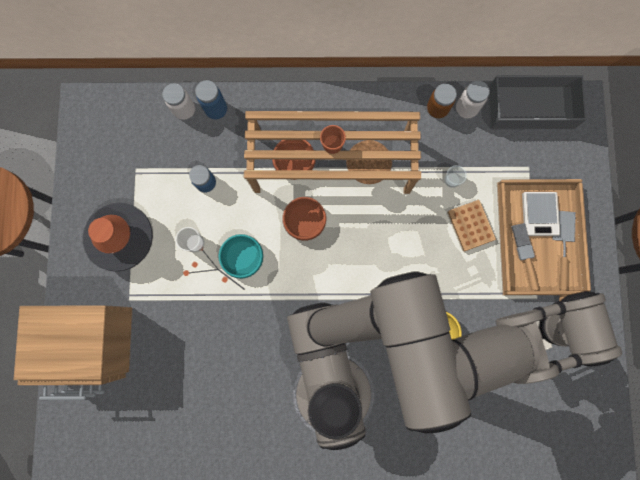

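In the top picture the real bowl is at (col 303, row 218). The turquoise (240,257) and yellow (450,325) bowls are look-alikes, the mat is at (368,162), and the rack's front edge is at row ~178. The rows only shift the tool and turn it about its own z, yet the job needs it leaned. I'll read the interface's help before moving, and confirm the bowl in a crop.

View pics/crop0.png

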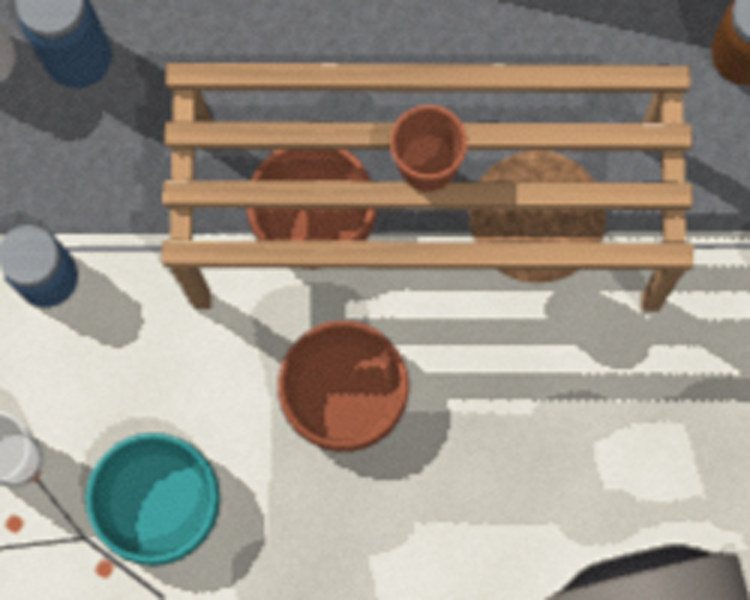

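The crop confirms it: the terracotta bowl in front of the rack is at crop (343,385), and the mat shows under the right-hand half. Next I'll test whether reaching past the workspace limit leans the tool, since "a pose out of reach is approached as far as the arm can". The tool's +y points radially outward at the start, over free space at 0.226 m height.

```bash
python3 -m inch '[[[0,0,-60,0],[0,60,0,0],[0,60,0,0],[0,60,0,0],[0,60,0,0],[0,60,0,0]]]' ; python3 -c "
from h import *
s=observe();print(s['time'],s['tool_pos'],s['tool_rot'],s['qpos']);print(rot(s['tool_rot'])); print(grip_point_offset)"
```

```text
time: 1.95
tool_pos: [0.2898, -0.7366, 0.2868]
tool_rot: [3.138, -0.0, 0.376]
contact_force: [-0.1, -1.8, 0.2]
opening: 0.0918
1.95 [ 0.28980082 -0.73664772  0.28680875] [ 3.13758129e+00 -5.78915820e-05  3.75831916e-01] [-1.29283333e+00  9.63557220e-01  2.39309371e-01  4.81084984e-04
  1.93473952e+00 -9.76966638e-02]
[[ 9.30202590e-01  3.67043337e-01  1.52620228e-03]
 [ 3.67046506e-01 -9.30195193e-01 -3.71011896e-03]
 [ 5.78915820e-05  4.01134948e-03 -9.99991953e-01]]
0.0188
```

```bash
python3 -m inch '[[[0,60,0,0],[0,60,0,0],[0,60,0,0],[0,60,0,0]]]' ; python3 -c "
from h import *
s=observe();print(s['time'],s['tool_pos'],s['tool_rot'],s['qpos']);print(rot(s['tool_rot']).round(3))"
```

```text
time: 2.45
tool_pos: [0.3198, -0.8123, 0.2317]
tool_rot: [3.0, -0.0, 0.376]
contact_force: [-0.1, 0.5, 0.7]
opening: 0.0919
2.45 [ 0.3197552  -0.81229851  0.2317335 ] [ 3.00018729e+00 -1.48283894e-05  3.75726193e-01] [-1.28821318  1.12822412  0.03724385  0.01359597  1.83530221 -0.08866196]
[[ 0.93   0.363  0.052]
 [ 0.367 -0.921 -0.131]
 [ 0.     0.141 -0.99 ]]
```

It does lean: the arm trades orientation at the reach limit, and the tip swings outward. I'll keep going outward and check that the lean holds after backing off.

```bash
python3 -m inch '[[[0,60,-20,0],[0,60,-20,0],[0,60,-20,0],[0,60,-20,0]]]' ; python3 -c "
from h import *
s=observe();print(s['tool_rot'],s['qpos'])"; python3 -m inch '[[[0,-60,0,0],[0,-60,0,0]]]';python3 -c "
from h import *
s=observe();print(s['tool_rot'],s['qpos'])"
```

```text
time: 2.95
tool_pos: [0.3328, -0.8451, 0.2838]
tool_rot: [2.832, 0.0, 0.376]
contact_force: [0.3, 0.1, 0.5]
opening: 0.092
[2.83192418e+00 4.21498021e-04 3.75702403e-01] [-1.28989398  1.0794137   0.03654048  0.02875823  1.71717786 -0.08624757]
time: 3.2
tool_pos: [0.3131, -0.7993, 0.2673]
tool_rot: [2.832, -0.0, 0.376]
contact_force: [0.3, -1.4, 0.3]
opening: 0.0922
[ 2.83242651e+00 -1.76540874e-05  3.76060971e-01] [-1.29823955  0.83557305  0.59283915  0.03189242  1.4056504  -0.10386876]
```

The lean persists: 0.31 rad, towards azimuth −68°. Pushing outward again at azimuth about +28°, high above everything, should turn the total lean towards world +x. I'll add a helper that converts a world move into tool axes.

```bash
cat >> h.py <<'E'
def st():
    s=observe();R=rot(s["tool_rot"]);z=R[:,2];h=np.arctan2(z[1],z[0])
    print("t",round(s["time"],2),"p",np.round(np.array(s["tool_pos"])*1e3,1),"lean",round(np.degrees(np.arccos(-z[2])),1),"towards",round(np.degrees(h),1),"ydir",np.round(R[:,1],2),"q",np.round(s["qpos"],2),"F",np.round(s["contact_force"],1))
    return s,R
def go(*pts):
    s,R=st();p=np.array(s["tool_pos"])*1e3
    for w in pts:
        d=R.T@(np.array(w,float)-p);print("to",w,"tool mm",np.round(d,1),"len",round(np.linalg.norm(d)),"rows>=",int(np.ceil(np.linalg.norm(d)/60)));p=np.array(w,float)
E
python3 -c "
from h import *
go([300,-700,500],[600,250,500])"
```

```text
t 3.2 p [ 313.1 -799.3  267.3] lean 17.7 towards -68.5 ydir [ 0.35 -0.89  0.3 ] q [-1.3   0.84  0.59  0.03  1.41 -0.1 ] F [ 0.3 -1.4  0.3]
to [300, -700, 500] tool mm [  24.3  -21.7 -251.3] len 253 rows>= 5
to [600, 250, 500] tool mm [ 627.9 -736.8 -235.3] len 996 rows>= 17
```

```bash
python3 -m inch '[[[5,-4,-50,0],[5,-4,-50,0],[5,-4,-50,0],[5,-4,-50,0],[5,-4,-50,0],[37,-43,-14,0],[37,-43,-14,0],[37,-43,-14,0],[37,-43,-14,0],[37,-43,-14,0]]]'; python3 -m inch '[[[37,-43,-14,0],[37,-43,-14,0],[37,-43,-14,0],[37,-43,-14,0],[37,-43,-14,0],[37,-43,-14,0],[37,-43,-14,0],[37,-43,-14,0],[37,-43,-14,0],[37,-43,-14,0]]]'; python3 -c "
from h import *
go([600,270,500],[800,400,500])"
```

```text
time: 4.45
tool_pos: [0.3883, -0.4347, 0.5042]
tool_rot: [2.833, -0.002, 0.376]
contact_force: [0.8, 0.2, 1.5]
opening: 0.0923
time: 5.7
tool_pos: [0.5664, 0.1214, 0.5087]
tool_rot: [2.836, -0.004, 0.376]
contact_force: [1.4, -0.1, 0.7]
opening: 0.0919
t 5.7 p [566.4 121.4 508.7] lean 17.5 towards -67.7 ydir [ 0.35 -0.89  0.3 ] q [ 0.24  0.41  0.7  -0.33  1.96  1.3 ] F [ 1.4 -0.1  0.7]
to [600, 270, 500] tool mm [  85.9 -122.7  -29.3] len 153 rows>= 3
to [800, 400, 500] tool mm [233.8 -45.5 -13.3] len 239 rows>= 4
```

```bash
python3 -m inch '[[[29,-41,-10,0],[29,-41,-10,0],[29,-41,-10,0],[58,-12,-4,0],[58,-12,-4,0],[58,-12,-4,0],[58,-12,-4,0],[58,-12,-4,0],[58,-12,-4,0],[58,-12,-4,0]]]'; python3 -c "
from h import *
go([900,450,500])"
```

```text
time: 6.95
tool_pos: [0.7361, 0.3721, 0.3697]
tool_rot: [2.828, -0.209, 0.443]
contact_force: [-0.5, 0.3, 0.1]
opening: 0.0915
t 6.95 p [736.1 372.1 369.7] lean 21.5 towards -32.1 ydir [ 0.35 -0.89  0.3 ] q [ 0.5   0.98  0.04 -0.35  1.92  1.51] F [-0.5  0.3  0.1]
to [900, 450, 500] tool mm [204.5  27.6 -85.5] len 223 rows>= 4
```

```bash
python3 -m inch '[[[55,7,-23,0],[55,7,-23,0],[55,7,-23,0],[55,7,-23,0],[55,7,-23,0]]]'; python3 -c "
from h import *
go([900,480,500])"
```

```text
time: 7.58
tool_pos: [0.7734, 0.3673, 0.4363]
tool_rot: [2.81, -0.392, 0.507]
contact_force: [-0.5, -0.1, -0.3]
opening: 0.0917
t 7.58 p [773.4 367.3 436.3] lean 29.1 towards -13.0 ydir [ 0.35 -0.89  0.3 ] q [ 0.47  0.91  0.04 -0.32  1.78  1.47] F [-0.5 -0.1 -0.3]
to [900, 480, 500] tool mm [177.2 -36.5  -8. ] len 181 rows>= 4
```

```bash
python3 -m inch '[[[57,-12,-20,0],[57,-12,-20,0],[57,-12,-20,0],[57,-12,-20,0],[57,-12,-20,0],[57,-12,-20,0]]]'; python3 -c "
from h import *
go([900,480,500])"
```

```text
time: 8.32
tool_pos: [0.7558, 0.4579, 0.5096]
tool_rot: [2.773, -0.614, 0.6]
contact_force: [0.6, 0.0, -0.1]
opening: 0.0916
t 8.32 p [755.8 457.9 509.6] lean 40.3 towards 0.5 ydir [ 0.36 -0.89  0.29] q [ 0.59  0.86  0.04 -0.36  1.62  1.54] F [ 0.6  0.  -0.1]
to [900, 480, 500] tool mm [102.   28.8 100.7] len 146 rows>= 3
```

The lean is now 40.3° towards 0.5°, which is what I wanted. Next I turn the jaws to world y, close the fingers and triangulate.

```bash
python3 -m inch '[[[-20,0,-20,0.155],[0,0,0,0.155],[0,0,0,0.155],[0,0,0,0]]]' 1 10; python3 -c "
from h import *
a=read_camera('scene');b=read_camera('top')
for n,p,q in [('bowl',(287.7,359.8),(217.7,303.8)),('mat',(370.3,292.7),(162,367.7)),('front',(275.1,333.9),(176.5,334.7)),('dry',(342.3,397.2),(157.6,294.8))]:
  m,e=tri(a,p,b,q);print(n,m.round(4),e.round(4))
for q in [(176,248),(176,418),(112,248),(112,418)]: print(onz(b,q,.186).round(4))
go([526,65,260],[526,65,120],[526,65,40])"
```

```text
time: 8.82
tool_pos: [0.7307, 0.4483, 0.5135]
tool_rot: [3.128, -0.703, 0.029]
contact_force: [-0.2, 0.0, 0.2]
opening: 0.0562
bowl [0.5092 0.0845 0.0229] 0.0029
mat [ 0.6859 -0.1124 -0.0016] 0.0075
front [ 0.5957 -0.0051  0.1714] 0.001
dry [0.6909 0.1123 0.0338] 0.0007
[0.5947 0.2298 0.186 ]
[ 0.5921 -0.2293  0.186 ]
[0.7758 0.2328 0.186 ]
[ 0.7732 -0.2349  0.186 ]
t 8.93 p [731.  448.2 512.8] lean 40.2 towards 0.4 ydir [ 0.02 -1.    0.01] q [ 0.59  0.72  0.31 -0.37  1.5   2.05] F [-0.5 -0.1 -0.7]
to [526, 65, 260] tool mm [-328.7  375.8   59. ] len 503 rows>= 9
to [526, 65, 120] tool mm [-90.4  -1.7 106.9] len 140 rows>= 3
to [526, 65, 40] tool mm [-51.7  -1.   61.1] len 80 rows>= 2
```

```bash
python3 -m inch '[[[-36,42,6,0],[-36,42,6,0],[-36,42,6,0],[-36,42,6,0],[-36,42,6,0],[-37,42,7,0],[-37,42,7,0],[-37,41,7,0],[-37,41,7,0],[0,0,0,0]]]'; python3 -m inch '[[[-43,0,51,0],[-43,0,51,0],[0,0,0,0]]]'; python3 -c "
from h import *
c=read_camera('top');cv2.imwrite('pics/top1.png',cv2.resize(c['img'][60:360,140:540],None,fx=2,fy=2))
go([526,65,100],[526,65,40])"
```

```text
time: 10.18
tool_pos: [0.5334, 0.0784, 0.2696]
tool_rot: [3.124, -0.697, 0.027]
contact_force: [0.6, 0.5, 0.4]
opening: 0.0008
time: 10.55
tool_pos: [0.5422, 0.0831, 0.1955]
tool_rot: [3.123, -0.629, 0.029]
contact_force: [1.1, 0.2, 0.3]
opening: 0.0006
t 10.6 p [542.4  83.1 196.7] lean 36.2 towards -0.2 ydir [ 0.02 -1.    0.02] q [ 0.02  0.17  2.06 -0.05  0.28  1.61] F [-1.   0.1  0.5]
to [526, 65, 100] tool mm [-70.7  16.3  68.4] len 100 rows>= 2
to [526, 65, 40] tool mm [-35.4  -0.9  48.4] len 60 rows>= 1
```

View pics/top1.png

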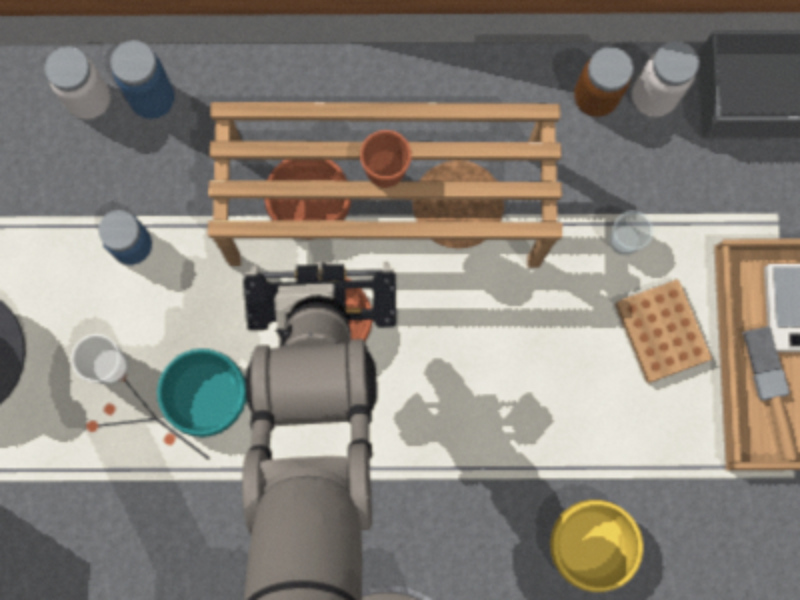

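The top view shows the gripper over the bowl, and the lean dropped to 36° because joint 5 hit its lower limit (0.28). I'll fit a planar arm model from the logged poses to find which leans are reachable where.

```bash
cat > kin.py <<'E'
import numpy as np
from scipy.optimize import brentq,minimize
D=[(.5246,.226,.342,1.524,1.275),(.7916,.2868,.9636,.2393,1.9347),(.8730,.2317,1.1282,.0372,1.8353),(.9083,.2838,1.0794,.0365,1.7172),(.8585,.2673,.8356,.5928,1.4057),(.5487,.1967,.17,2.06,.28)]
A=[];y=[]
for r,z,a,b,c in D:
    A+=[[1,0,np.sin(a),np.sin(a+b),np.sin(a+b+c)],[0,1,np.cos(a),np.cos(a+b),np.cos(a+b+c)]];y+=[r,z]
P,_,_,_=np.linalg.lstsq(np.array(A),np.array(y),rcond=None)
def ik(r,z,lean):
    s=np.pi-lean; X=r-P[0]-P[4]*np.sin(s);Z=z-P[1]-P[4]*np.cos(s)
    L=np.hypot(X,Z);c=(L*L-P[2]**2-P[3]**2)/(2*P[2]*P[3])
    if abs(c)>1:return None
    q3=np.arccos(c);q2=np.arctan2(X,Z)-np.arctan2(P[3]*np.sin(q3),P[2]+P[3]*np.cos(q3))
    return np.array([q2,q3,s-q2-q3])
if __name__=="__main__":
    print(P.round(4),np.abs(np.array(A)@P-y).max())
    for r,z in [(.55,.1),(.53,.04),(.5,.03),(.55,.03),(.6,.03),(.64,.03),(.66,.03)]:
        ok=[d for d in range(0,60) if (q:=ik(r,z,np.radians(d))) is not None and q[2]>.29 and q[1]<2.69 and q[0]>-.76 and q[1]>.05]
        print(r,z,"lean",ok[0],ok[-1],ik(r,z,np.radians(ok[-1])).round(2))
E
python3 kin.py
```

```text
[-0.0529  0.1399  0.563   0.4057  0.3179] 0.008319493687253654
0.55 0.1 lean 0 27 [0.32 2.05 0.3 ]
0.53 0.04 lean 0 21 [0.4  2.08 0.29]
0.5 0.03 lean 0 18 [0.39 2.12 0.32]
0.55 0.03 lean 0 20 [0.45 2.03 0.32]
0.6 0.03 lean 0 23 [0.5  1.95 0.29]
0.64 0.03 lean 0 24 [0.54 1.86 0.32]
0.66 0.03 lean 0 25 [0.57 1.83 0.31]
```

The model fit is rough (8 mm), so I'll refine it with an elbow-offset term. I'll then map joint 5 (the forearm-to-tool angle) against lean along the push line, including poses with the wrist turned sideways. I also need to know where the wrist camera sits on the gripper.

```bash
cat > kin.py <<'E'
import numpy as np
from scipy.optimize import least_squares
D=[(.5246,.226,.342,1.524,1.275),(.7916,.2868,.96356,.23931,1.93474),(.8730,.2317,1.12822,.03724,1.83530),(.9083,.2838,1.07941,.03654,1.71718),(.8585,.2673,.83557,.59284,1.40565)]
A=[];y=[]
def add(r,z,a,b,c):
    f=a+b;A.extend([[1,0,np.sin(a),np.sin(f),np.cos(f),np.sin(f+c)],[0,1,np.cos(a),np.cos(f),-np.sin(f),np.cos(f+c)]]);y.extend([r,z])
E
python3 - <<'E'
from h import *;from kin import *
c=read_camera('wrist');print(np.round(c['T_tool_cam'],3).tolist())
s,R=st();q=s['qpos'];p=s['tool_pos'];print(np.round(q,4))
for d in D: add(*d)
add(np.hypot(p[0],p[1]),p[2],q[1],q[2],q[4])
M=np.array(A);P,res,rk,sv=np.linalg.lstsq(M,np.array(y),rcond=None)
print(P.round(4),rk,sv.round(3));print((M@P-y).round(4))
E
```

```text
[[0.0, -0.96, -0.281, 0.078], [1.0, 0.0, 0.0, 0.001], [-0.0, -0.281, 0.96, -0.158], [0.0, 0.0, 0.0, 1.0]]
t 10.65 p [542.3  83.  197.4] lean 36.3 towards -0.2 ydir [ 0.02 -1.    0.01] q [ 0.02  0.17  2.06 -0.05  0.28  1.61] F [0.2 0.1 0.8]
[ 0.0202  0.1653  2.0612 -0.0492  0.2828  1.6115]
[0.0059 0.2245 0.5043 0.379  0.0468 0.3182] 6 [4.429 3.715 1.299 0.89  0.293 0.109]
[-0.0003  0.0004  0.0003 -0.      0.0001  0.0002 -0.     -0.     -0.0003
 -0.0003  0.0003 -0.0003]
```

The model now fits to 0.4 mm. The wrist camera sticks out 78 mm on the tool's +x side, now the rack side, so the tool must be rolled by π before going under the edge. Next, the feasibility map.

```bash
cat >> kin.py <<'E'
P=np.array([0.0059,0.2245,0.5043,0.379,0.0468,0.3182])
def ik(tip,lean,head):
    """q1,q2,q3,j5 and sideways/back parts (deg) of tool vs forearm; lean, head in deg"""
    l,h=np.radians([lean,head]);t=np.array([np.sin(l)*np.cos(h),np.sin(l)*np.sin(h),-np.cos(l)])
    W=np.array(tip)-P[5]*t;q1=np.arctan2(W[1],W[0]);X=np.hypot(W[0],W[1])-P[0];Z=W[2]-P[1]
    B=np.hypot(P[3],P[4]);g=np.arctan2(P[4],P[3]);L=np.hypot(X,Z);c=(L*L-P[2]**2-B*B)/(2*P[2]*B)
    if abs(c)>1:return None
    k=np.arccos(c);q2=np.arctan2(X,Z)-np.arctan2(B*np.sin(k),P[2]+B*np.cos(k));q3=k-g;f=q2+q3
    F=np.array([np.sin(f)*np.cos(q1),np.sin(f)*np.sin(q1),np.cos(f)])
    u=np.array([np.cos(f)*np.cos(q1),np.cos(f)*np.sin(q1),-np.sin(f)]);v=np.array([-np.sin(q1),np.cos(q1),0])
    j5=np.arccos(F@t);j4=np.arctan2(t@v,t@u)
    return np.round([q1,q2,q3,j4,j5],2)
E
python3 - <<'E'
from kin import *
print("check",ik([.5423,.083,.1974],36.3,-.2))
for x in(.45,.53,.61):
  for h in(-10,0,10):
    print(x,h,[(l,*ik([x,-.11,.02],l,h)[3:]) for l in range(14,66,6)])
E
```

```text
check [ 0.23  0.17  2.05 -0.45  0.33]
0.45 -10 [(14, np.float64(0.06), np.float64(0.3)), (20, np.float64(0.24), np.float64(0.12)), (26, np.float64(2.67), np.float64(0.09)), (32, np.float64(2.96), np.float64(0.31)), (38, np.float64(3.01), np.float64(0.55)), (44, np.float64(3.02), np.float64(0.83)), (50, np.float64(3.03), np.float64(1.14)), (56, np.float64(3.02), np.float64(1.47)), (62, np.float64(2.99), np.float64(1.8))]
0.45 0 [(14, np.float64(0.22), np.float64(0.32)), (20, np.float64(0.65), np.float64(0.18)), (26, np.float64(1.9), np.float64(0.16)), (32, np.float64(2.49), np.float64(0.32)), (38, np.float64(2.65), np.float64(0.54)), (44, np.float64(2.7), np.float64(0.79)), (50, np.float64(2.72), np.float64(1.06)), (56, np.float64(2.69), np.float64(1.34)), (62, np.float64(2.64), np.float64(1.6))]
0.45 10 [(14, np.float64(0.33), np.float64(0.36)), (20, np.float64(0.77), np.float64(0.25)), (26, np.float64(1.52), np.float64(0.24)), (32, np.float64(2.04), np.float64(0.36)), (38, np.float64(2.27), np.float64(0.54)), (44, np.float64(2.37), np.float64(0.74)), (50, np.float64(2.4), np.float64
[... 1700 characters left out ...]
2), np.float64(0.38)), (26, np.float64(0.48), np.float64(0.22)), (32, np.float64(1.52), np.float64(0.13)), (38, np.float64(2.44), np.float64(0.25)), (44, np.float64(2.68), np.float64(0.44)), (50, np.float64(2.77), np.float64(0.65)), (56, np.float64(2.8), np.float64(0.86)), (62, np.float64(2.82), np.float64(1.08))]
0.61 10 [(14, np.float64(0.17), np.float64(0.58)), (20, np.float64(0.34), np.float64(0.43)), (26, np.float64(0.69), np.float64(0.31)), (32, np.float64(1.32), np.float64(0.25)), (38, np.float64(1.93), np.float64(0.33)), (44, np.float64(2.25), np.float64(0.47)), (50, np.float64(2.4), np.float64(0.65)), (56, np.float64(2.47), np.float64(0.84)), (62, np.float64(2.5), np.float64(1.03))]
```

A lean of about 41° is feasible everywhere with the wrist in its other branch (j4 near 2.5). To get there I re-lean slightly, then swing through a negative azimuth where the tool stands sideways to the forearm. Here is a check of that path.

Run:
```python
from kin import *
def line(a,b,l,h,n=7):
    a,b=np.array(a),np.array(b);print(a,b)
    for t in np.linspace(0,1,n):
        p=a+t*(b-a);print("  ",p.round(2),ik(p,l,h))
line([.65,.35,.5],[.45,-.45,.5],41,5,6)
line([.45,-.45,.5],[.30,-.50,.30],41,5,5)
line([.30,-.50,.30],[.45,-.10,.25],41,5,6)
line([.45,-.10,.25],[.53,.06,.15],41,5,3)
line([.53,.06,.15],[.53,.06,.04],41,5,3)
line([.53,.06,.04],[.53,-.15,.04],41,5,3)
line([.45,-.11,.02],[.62,-.11,.02],41,5,3)
```

```text
[0.65 0.35 0.5 ] [ 0.45 -0.45  0.5 ]
   [0.65 0.35 0.5 ] [ 0.64  0.34  1.01 -0.38  1.19]
   [0.61 0.19 0.5 ] [ 0.4   0.1   1.31 -0.24  1.05]
   [0.57 0.03 0.5 ] [ 0.03 -0.05  1.47  0.04  1.01]
   [ 0.53 -0.13  0.5 ] [-0.43 -0.07  1.48  0.37  1.11]
   [ 0.49 -0.29  0.5 ] [-0.83  0.06  1.36  0.57  1.29]
   [ 0.45 -0.45  0.5 ] [-1.09  0.28  1.08  0.66  1.48]
[ 0.45 -0.45  0.5 ] [ 0.3 -0.5  0.3]
   [ 0.45 -0.45  0.5 ] [-1.09  0.28  1.08  0.66  1.48]
   [ 0.41 -0.46  0.45] [-1.17  0.27  1.23  0.68  1.42]
   [ 0.38 -0.48  0.4 ] [-1.24  0.28  1.35  0.71  1.37]
   [ 0.34 -0.49  0.35] [-1.32  0.31  1.45  0.73  1.33]
   [ 0.3 -0.5  0.3] [-1.4   0.35  1.53  0.75  1.29]
[ 0.3 -0.5  0.3] [ 0.45 -0.1   0.25]
   [ 0.3 -0.5  0.3] [-1.4   0.35  1.53  0.75  1.29]
   [ 0.33 -0.42  0.29] [-1.3   0.23  1.72  0.78  1.17]
   [ 0.36 -0.34  0.28] [-1.17  0.12  1.89  0.81  1.04]
   [ 0.39 -0.26  0.27] [-0.99  0.03  2.03  0.84  0.89]
   [ 0.42 -0.18  0.26] [-0.75 -0.04  2.13  0.84  0.72]
   [ 0.45 -0.1   0.25] [-0.45 -0.07  2.19  0.77  0.51]
[ 0.45 -0.1   0.25] [0.53 0.06 0.15]
   [ 0.45 -0.1   0.25] [-0.45 -0.07  2.19  0.77  0.51]
   [ 0.49 -0.02  0.2 ] [-0.13  0.06  2.25  0.82  0.2 ]
   [0.53 0.06 0.15] [ 0.13  0.24  2.23 -2.52  0.05]
[0.53 0.06 0.15] [0.53 0.06 0.04]
   [0.53 0.06 0.15] [ 0.13  0.24  2.23 -2.52  0.05]
   [0.53 0.06 0.1 ] [ 0.13  0.38  2.29 -3.03  0.24]
   [0.53 0.06 0.04] [ 0.13  0.54  2.32 -3.08  0.44]
[0.53 0.06 0.04] [ 0.53 -0.15  0.04]
   [0.53 0.06 0.04] [ 0.13  0.54  2.32 -3.08  0.44]
   [ 0.53 -0.04  0.04] [-0.19  0.54  2.31  2.71  0.45]
   [ 0.53 -0.15  0.04] [-0.48  0.56  2.22  2.19  0.45]
[ 0.45 -0.11  0.02] [ 0.62 -0.11  0.02]
   [ 0.45 -0.11  0.02] [-0.49  0.6   2.46  2.51  0.65]
   [ 0.54 -0.11  0.02] [-0.37  0.61  2.26  2.47  0.49]
   [ 0.62 -0.11  0.02] [-0.3   0.66  2.05  2.32  0.35]
```

The path works if I descend at about (0.42,−0.18), where j4 swings through to about 2.5. First I re-lean to 42°, heading about +5°.

```bash
python3 -c "
from h import *
go([540,90,350],[690,400,500],[739,434,500])"
```

```text
t 10.65 p [542.3  83.  197.4] lean 36.3 towards -0.2 ydir [ 0.02 -1.    0.01] q [ 0.02  0.17  2.06 -0.05  0.28  1.61] F [0.2 0.1 0.8]
to [540, 90, 350] tool mm [  88.5   -4.7 -124.4] len 153 rows>= 3
to [690, 400, 500] tool mm [ 216.7 -305.1  -32.8] len 376 rows>= 7
to [739, 434, 500] tool mm [ 40.3 -33.1  28.9] len 60 rows>= 1
```

```bash
python3 -m inch '[[[29,-2,-41,0],[30,-2,-41,0],[30,-2,-42,0],[31,-44,-5,0],[31,-44,-5,0],[31,-44,-5,0],[31,-44,-5,0],[31,-44,-5,0],[31,-44,-5,0],[31,-44,-4,0]]]';python3 -m inch '[[[43,-33,25,0],[43,-33,25,0],[43,-33,20,0],[43,-33,20,0]]]'; python3 -c "
from h import *
go([739,434,500])"
```

```text
time: 11.9
tool_pos: [0.6899, 0.4048, 0.5033]
tool_rot: [3.127, -0.634, 0.026]
contact_force: [1.7, 0.7, 0.8]
opening: 0.0005
time: 12.4
tool_pos: [0.7918, 0.4721, 0.4701]
tool_rot: [-3.117, -0.71, 0.028]
contact_force: [-0.7, 0.1, 2.1]
opening: 0.0007
t 12.4 p [791.8 472.1 470.1] lean 40.7 towards 3.8 ydir [ 0.04 -1.   -0.02] q [ 0.56  0.92  0.04 -0.32  1.54  2.  ] F [-0.7  0.1  2.1]
to [739, 434, 500] tool mm [-21.4  35.1 -58.7] len 72 rows>= 2
```

```bash
python3 -m inch '[[[43,-33,20,0],[0,0,0,0]]]'
python3 - <<'E'
from h import *
import kin
s,R=st();z=R[:,2];l=np.degrees(np.arccos(-z[2]));h=np.degrees(np.arctan2(z[1],z[0]))
p=np.array(s["tool_pos"])
W=[p,[.62,.15,.48],[.42,-.20,.40],[.42,-.20,.07],[.53,.06,.075],[.53,.06,.04]]
for a,b in zip(W,W[1:]):
    a,b=np.array(a),np.array(b)
    print(b,"tool mm",(R.T@(b-a)*1e3).round(),"len",np.linalg.norm(b-a).round(3))
    for t in np.linspace(.25,1,4): print("    ",kin.ik(a+t*(b-a),l,h))
E
```

```text
time: 12.65
tool_pos: [0.8067, 0.4838, 0.4605]
tool_rot: [-3.099, -0.739, 0.027]
contact_force: [0.7, -0.2, -1.0]
opening: 0.0006
t 12.65 p [806.7 483.8 460.5] lean 42.4 towards 5.2 ydir [ 0.06 -1.   -0.03] q [ 0.56  0.94  0.04 -0.31  1.49  2.01] F [ 0.7 -0.2 -1. ]
[0.62 0.15 0.48] tool mm [-131.  322. -160.] len 0.383
     [ 0.61  0.6   0.7  -0.37  1.2 ]
     [ 0.54  0.39  1.01 -0.34  1.07]
     [ 0.44  0.23  1.24 -0.28  0.99]
     [ 0.31  0.08  1.4  -0.18  0.94]
[ 0.42 -0.2   0.4 ] tool mm [-209.  341.  -96.] len 0.411
     [ 0.12 -0.05  1.59 -0.03  0.87]
     [-0.14 -0.15  1.72  0.21  0.85]
     [-0.47 -0.19  1.81  0.47  0.92]
     [-0.82 -0.15  1.83  0.66  1.05]
[ 0.42 -0.2   0.07] tool mm [-222.   10.  244.] len 0.33
     [-0.82 -0.09  2.01  0.77  0.87]
     [-0.82  0.03  2.16  0.98  0.69]
     [-0.82  0.21  2.29  1.36  0.57]
     [-0.82  0.45  2.37  1.86  0.59]
[0.53  0.06  0.075] tool mm [  90. -254.   86.] len 0.282
     [-0.58  0.43  2.42  2.18  0.54]
     [-0.33  0.42  2.43  2.52  0.49]
     [-0.08  0.43  2.39  2.86  0.43]
     [ 0.13  0.45  2.32 -3.07  0.36]
[0.53 0.06 0.04] tool mm [-24.   1.  26.] len 0.035
     [ 0.13  0.47  2.33 -3.07  0.4 ]
     [ 0.13  0.5   2.33 -3.08  0.43]
     [ 0.13  0.53  2.34 -3.08  0.46]
     [ 0.13  0.55  2.34 -3.09  0.49]
```

```bash
python3 -m inch '[[[-19,46,-23,0],[-19,46,-23,0],[-19,46,-23,0],[-19,46,-23,0],[-19,46,-23,0],[-18,46,-23,0],[-18,46,-22,0]]]'; python3 -m inch '[[[-30,49,-14,0],[-30,49,-14,0],[-30,49,-14,0],[-30,49,-14,0],[-30,49,-14,0],[-30,48,-13,0],[-30,48,-13,0],[0,0,0,0]]]';  python3 -c "
from h import *
go([420,-200,400],[420,-200,70])"
```

```text
time: 13.52
tool_pos: [0.6387, 0.1767, 0.4872]
tool_rot: [-3.101, -0.746, 0.027]
contact_force: [0.5, -1.2, 0.1]
opening: 0.0007
time: 14.52
tool_pos: [0.4375, -0.1765, 0.4033]
tool_rot: [-3.104, -0.743, 0.02]
contact_force: [0.7, 0.7, -0.1]
opening: 0.0004
t 14.53 p [ 437.5 -176.5  403.3] lean 42.6 towards 4.3 ydir [ 0.04 -1.   -0.03] q [-0.98 -0.18  1.85  0.7   1.15  0.37] F [ 0.7  0.7 -0.1]
to [420, -200, 400] tool mm [-15.5  22.8 -10.6] len 30 rows>= 1
to [420, -200, 70] tool mm [-223.2    9.   242.9] len 330 rows>= 6
```

The actual q1 differs from the model, because the arm plane is offset sideways by about 77 mm from the base axis. I'll correct the model before the flip descent.

```bash
cat > kin.py <<'E'
import numpy as np
D=[(.5246,.226,.342,1.524,1.275),(.7916,.2868,.96356,.23931,1.93474),(.8730,.2317,1.12822,.03724,1.83530),(.9083,.2838,1.07941,.03654,1.71718),(.8585,.2673,.83557,.59284,1.40565)]
S=.0767;A=[];y=[]
for r,z,a,b,c in D:
    f=a+b;A+=[[1,0,np.sin(a),np.sin(f),np.cos(f),np.sin(f+c)],[0,1,np.cos(a),np.cos(f),-np.sin(f),np.cos(f+c)]];y+=[np.sqrt(r*r-S*S),z]
P,res,_,_=np.linalg.lstsq(np.array(A),np.array(y),rcond=None)
def ik(tip,lean,head):
    l,h=np.radians([lean,head]);t=np.array([np.sin(l)*np.cos(h),np.sin(l)*np.sin(h),-np.cos(l)])
    W=np.array(tip)-P[5]*t;r=np.sqrt(W[0]**2+W[1]**2-S*S);q1=np.arctan2(W[1],W[0])-np.arctan2(S,r);X=r-P[0];Z=W[2]-P[1]
    B=np.hypot(P[3],P[4]);g=np.arctan2(P[4],P[3]);L=np.hypot(X,Z);c=(L*L-P[2]**2-B*B)/(2*P[2]*B)
    if abs(c)>1:return None
    k=np.arccos(c);q2=np.arctan2(X,Z)-np.arctan2(B*np.sin(k),P[2]+B*np.cos(k));q3=k-g;f=q2+q3
    F=np.array([np.sin(f)*np.cos(q1),np.sin(f)*np.sin(q1),np.cos(f)])
    u=np.array([np.cos(f)*np.cos(q1),np.cos(f)*np.sin(q1),-np.sin(f)]);v=np.array([-np.sin(q1),np.cos(q1),0])
    return np.round([q1,q2,q3,np.arctan2(t@v,t@u)%(2*np.pi),np.arccos(F@t)],2)
E
python3 - <<'E'
from h import *
import kin;print(kin.P.round(4),np.abs(np.array(kin.A)@kin.P-kin.y).max())
s,R=st();z=R[:,2];l=np.degrees(np.arccos(-z[2]));h=np.degrees(np.arctan2(z[1],z[0]))
p=np.array(s["tool_pos"]);print(kin.ik(p,l,h),kin.ik([.5423,.083,.1974],36.3,-.2))
W=[p,[.42,-.18,.07],[.53,.06,.075],[.53,.06,.04],[.53,-.15,.04],[.45,-.11,.02],[.62,-.11,.02]]
for a,b in zip(W,W[1:]):
    a,b=np.array(a),np.array(b)
    print(b,"tool mm",(R.T@(b-a)*1e3).round(),"len",np.linalg.norm(b-a).round(3))
    for t in np.linspace(.25,1,4): print("    ",kin.ik(a+t*(b-a),l,h))
E
```

```text
[-0.0041  0.223   0.5085  0.3822  0.0456  0.3211] 0.00020901288672048324
t 14.53 p [ 437.5 -176.5  403.3] lean 42.6 towards 4.3 ydir [ 0.04 -1.   -0.03] q [-0.98 -0.18  1.85  0.7   1.15  0.37] F [ 0.7  0.7 -0.1]
[-0.98 -0.18  1.85  0.7   1.15] [0.02 0.16 2.06 6.23 0.28]
[ 0.42 -0.18  0.07] tool mm [-238.   12.  233.] len 0.334
     [-1.   -0.12  2.03  0.79  0.99]
     [-1.01 -0.01  2.2   0.96  0.82]
     [-1.03  0.17  2.33  1.26  0.69]
     [-1.04  0.43  2.42  1.69  0.66]
[0.53  0.06  0.075] tool mm [  88. -235.   83.] len 0.264
     [-0.82  0.41  2.46  1.95  0.61]
     [-0.58  0.41  2.46  2.23  0.55]
     [-0.33  0.42  2.41  2.52  0.47]
     [-0.11  0.44  2.33  2.81  0.38]
[0.53 0.06 0.04] tool mm [-24.   1.  26.] len 0.035
     [-0.11  0.46  2.34  2.83  0.41]
     [-0.11  0.49  2.35  2.85  0.44]
     [-0.11  0.52  2.35  2.87  0.47]
     [-0.11  0.54  2.35  2.89  0.5 ]
[ 0.53 -0.15  0.04] tool mm [ -3. 210. -11.] len 0.21
     [-0.28  0.54  2.36  2.66  0.53]
     [-0.44  0.54  2.35  2.44  0.54]
     [-0.58  0.55  2.31  2.22  0.54]
     [-0.71  0.56  2.25  2.    0.55]
[ 0.45 -0.11  0.02] tool mm [-72. -43. -37.] len 0.092
     [-0.72  0.57  2.31  2.07  0.59]
     [-0.74  0.57  2.38  2.14  0.62]
     [-0.76  0.59  2.44  2.2   0.67]
     [-0.79  0.61  2.5   2.25  0.72]
[ 0.62 -0.11  0.02] tool mm [125.   8. 115.] len 0.17
     [-0.68  0.6   2.4   2.26  0.65]
     [-0.6   0.61  2.29  2.25  0.58]
     [-0.54  0.63  2.19  2.21  0.51]
     [-0.49  0.66  2.08  2.15  0.44]
```

The corrected model matches the logged joints exactly, and the whole path is feasible. Now I descend, flipping j4, and roll by π.

```bash
python3 -m inch '[[[-40,2,39,0],[-40,2,39,0],[-40,2,39,0],[-40,2,39,0],[-40,2,39,0],[0,0,0,0]]]'; python3 -m inch '[[[0,0,0,0.185],[0,0,0,0.185],[0,0,0,0.185],[0,0,0,0.185],[0,0,0,0.185],[0,0,0,0.185],[0,0,0,0.185],[0,0,0,0.185],[0,0,0,0.185],[0,0,0,0.185]]]'; python3 -m inch '[[[0,0,0,0.185],[0,0,0,0.185],[0,0,0,0.185],[0,0,0,0.185],[0,0,0,0.185],[0,0,0,0.185],[0,0,0,0.185],[0,0,0,0]]]';  python3 -c "
from h import *
go([440,-100,80],[528,64,80],[528,64,40],[528,-150,40])"
```

```text
time: 15.28
tool_pos: [0.4268, -0.1725, 0.1347]
tool_rot: [-3.092, -0.745, 0.025]
contact_force: [0.9, -0.3, 0.2]
opening: 0.0011
time: 16.52
tool_pos: [0.4282, -0.1747, 0.1393]
tool_rot: [-2.417, 0.22, -1.725]
contact_force: [-0.3, -0.4, 0.9]
opening: 0.0006
time: 17.52
tool_pos: [0.428, -0.1747, 0.1387]
tool_rot: [3.103, 0.75, -3.112]
contact_force: [0.4, -0.2, 0.6]
opening: 0.0006
t 17.52 p [ 428.  -174.7  138.7] lean 43.0 towards 5.0 ydir [-0.06  1.    0.03] q [-1.01  0.22  2.35  1.36  0.67  2.49] F [ 0.4 -0.2  0.6]
to [440, -100, 80] tool mm [29.6 72.2 55.5] len 96 rows>= 2
to [528, 64, 80] tool mm [-67.9 158.7  69.6] len 186 rows>= 4
to [528, 64, 40] tool mm [27.3 -1.1 29.2] len 40 rows>= 1
to [528, -150, 40] tool mm [   4.7 -213.6  -12.7] len 214 rows>= 4
```

```bash
python3 -m inch '[[[15,36,28,0],[15,36,28,0],[-17,40,17,0],[-17,40,17,0],[-17,40,18,0],[-17,40,18,0],[0,0,0,0]]]'; python3 -c "
from h import *
c=read_camera('scene');cv2.imwrite('pics/s2.png',cv2.resize(c['img'][190:390,220:480],None,fx=3,fy=3))
go([528,64,40],[528,-150,40])"
```

```text
time: 18.4
tool_pos: [0.5306, 0.062, 0.0896]
tool_rot: [3.093, 0.761, -3.109]
contact_force: [-1.1, -1.0, 0.3]
opening: 0.0004
t 18.45 p [529.4  60.1  88.8] lean 43.6 towards 5.8 ydir [-0.06  1.    0.04] q [-0.12  0.41  2.34  2.72  0.38  1.85] F [-0.4  0.2 -0.6]
to [528, 64, 40] tool mm [34.5  2.3 34.7] len 49 rows>= 1
to [528, -150, 40] tool mm [   4.7 -213.4  -14.8] len 214 rows>= 4
```

View pics/s2.png

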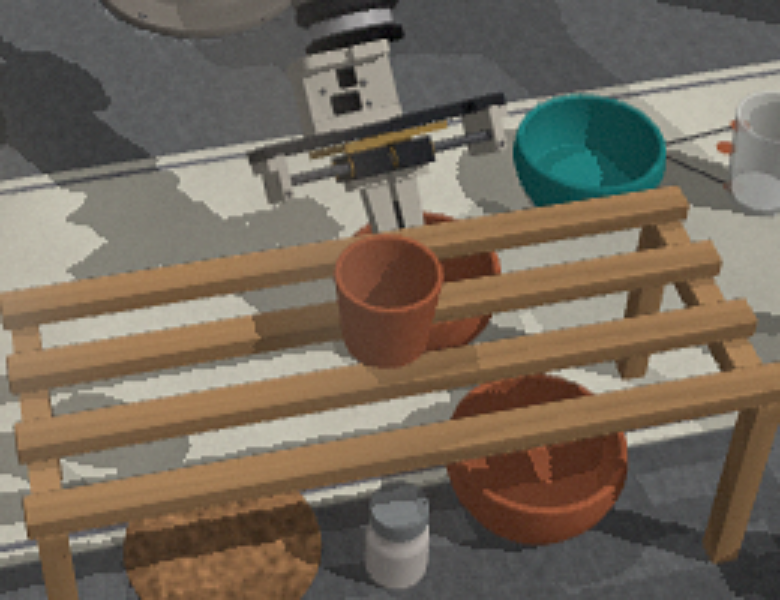

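The picture shows the closed fingers directly above the bowl's interior, with the real bowl seen behind the cup at crop (430,280). Lower the fingertips just inside the rim.

```bash
python3 -m inch '[[[16,0,17,0],[16,0,17,0],[0,0,0,0]]]'; python3 -c "
from h import *
go([532,60,44],[532,-150,44])"
```

```text
time: 18.82
tool_pos: [0.5273, 0.0579, 0.0393]
tool_rot: [3.091, 0.752, -3.122]
contact_force: [-1.1, 0.0, -0.6]
opening: 0.0008
t 18.82 p [527.3  57.9  39.3] lean 43.2 towards 5.4 ydir [-0.05  1.    0.04] q [-0.13  0.56  2.37  2.85  0.55  1.72] F [-1.1  0.  -0.6]
to [532, 60, 44] tool mm [-6.6  2.  -0.1] len 7 rows>= 1
to [532, -150, 44] tool mm [   3.  -209.5  -13.5] len 210 rows>= 4
```

```bash
python3 -m inch '[[[-5,0,0,0],[0,-8,-0.5,0],[0,-8,-0.5,0],[0,-8,-0.5,0],[0,-10,-0.7,0],[0,-10,-0.7,0]]]'; python3 -c "
from h import *
go([532,-150,44])
c=read_camera('top')
print([(np.round(d['at'],1),round(d['conf'],2),onz(c,d['at'],.0275)[:2].round(4)) for d in place_of('top','bowl_centre')])"
```

```text
time: 19.58
tool_pos: [0.5321, 0.0147, 0.0443]
tool_rot: [3.091, 0.755, -3.119]
contact_force: [0.4, 5.0, 2.0]
opening: 0.0006
t 19.57 p [532.1  14.7  44.3] lean 43.3 towards 5.5 ydir [-0.06  1.    0.04] q [-0.26  0.55  2.36  2.65  0.54  1.78] F [0.4 5.  2. ]
to [532, -150, 44] tool mm [   3.  -164.3  -10.6] len 165 rows>= 3
[(array([333.7, 435.8]), 0.93, array([ 0.1685, -0.2932])), (array([258., 240.]), 0.74, array([0.3897, 0.2724]))]
```

The contact force is a steady 5 N against the pull, so the bowl is sliding. Continuing.

```bash
python3 -m inch '[[[0,-15,-1,0],[0,-16,-1,0],[0,-16,-1,0],[0,-16,-1,0],[1,-16,-1,0]]]';python3 -m inch '[[[0,-16,-1,0],[1,-16,-1,0],[0,-16,-1,0],[0,-16,-1,0],[1,-12,-1,0],[0,-6,0,0]]]'; python3 -c "
from h import *
go([532,-150,44])
for n in('scene','top'):
  c=read_camera(n);cv2.imwrite(f'pics/{n}3.png',c['img'])
  print(n,[(np.round(d['at'],1),round(d['conf'],2),onz(c,d['at'],.0275)[:2].round(4)) for d in place_of(n,'bowl_centre')])
i=cv2.imread('pics/scene3.png')[190:390,200:460];j=cv2.imread('pics/top3.png')[100:300,200:460]
cv2.imwrite('pics/m3.png',cv2.resize(np.vstack([i,j]),None,fx=1.5,fy=1.5))"
```

```text
time: 20.3
tool_pos: [0.5319, -0.0642, 0.044]
tool_rot: [3.091, 0.754, -3.12]
contact_force: [0.2, 4.7, 1.6]
opening: 0.0003
time: 21.05
tool_pos: [0.5316, -0.1463, 0.0432]
tool_rot: [3.09, 0.754, -3.121]
contact_force: [-0.5, 5.1, 2.7]
opening: 0.0005
t 21.05 p [ 531.6 -146.3   43.2] lean 43.3 towards 5.5 ydir [-0.06  1.    0.04] q [-0.7   0.57  2.25  2.    0.57  2.06] F [-0.5  5.1  2.7]
to [532, -150, 44] tool mm [-0.8 -3.6 -0.5] len 4 rows>= 1
scene [(array([301.9, 280.6]), 0.88, array([ 0.5142, -0.1099])), (array([224.3, 192.4]), 0.88, array([ 0.1819, -0.2934])), (array([244. , 416.2]), 0.68, array([0.3975, 0.2677])), (array([256.1, 472.1]), 0.61, array([0.4731, 0.3881]))]
top [(array([213.8, 367.2]), 0.96, array([ 0.5194, -0.1023])), (array([332.5, 436.4]), 0.86, array([ 0.1719, -0.2951])), (array([256.8, 240.4]), 0.83, array([0.3932, 0.2713])), (array([231.7, 468.8]), 0.31, array([ 0.4641, -0.4011]))]
```

View pics/m3.png

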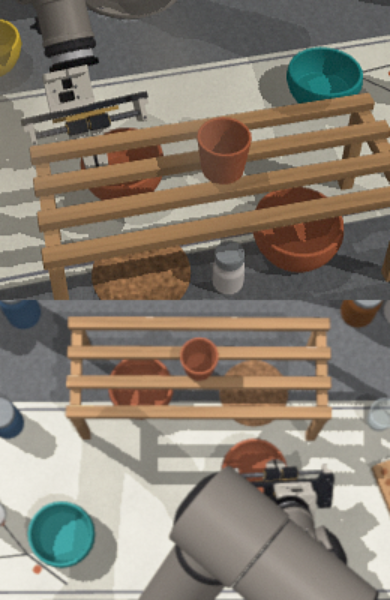

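The picture shows the bowl standing in front of the right-hand place at about (0.517,−0.106), clear of the front posts, and the dry bowl and jar are untouched. Now I come off the wall, lift out and go behind the bowl.

```bash
python3 -c "
from h import *
go([530,-115,44],[530,-110,105],[400,-108,105],[400,-108,30])"
```

```text
t 21.25 p [ 531.8 -145.9   43.3] lean 43.3 towards 5.5 ydir [-0.06  1.    0.04] q [-0.7   0.57  2.25  2.    0.57  2.06] F [-0.3  4.6  5.9]
to [530, -115, 44] tool mm [ 0.4 31.   0.3] len 31 rows>= 1
to [530, -110, 105] tool mm [-41.8   7.2 -44.1] len 61 rows>= 2
to [400, -108, 105] tool mm [ 94.7   9.3 -88.6] len 130 rows>= 3
to [400, -108, 30] tool mm [51.3 -2.8 54.6] len 75 rows>= 2
```

```bash
python3 -m inch '[[[0,10,0,0],[0,15,0,0],[0,5,0,0],[-14,2,-15,0],[-28,5,-29,0],[0,0,0,0],[32,3,-30,0],[32,3,-30,0],[32,3,-29,0],[0,0,0,0]]]'; python3 -m inch '[[[25,-1,27,0],[25,-1,27,0],[0,0,0,0],[0,0,0,0]]]' 0 10; python3 -c "
from h import *
go([400,-108,30],[437,-108,30],[617,-111,30])
c=read_camera('top')
print([(np.round(d['at'],1),round(d['conf'],2),onz(c,d['at'],.0275)[:2].round(4)) for d in place_of('top','bowl_centre')])"
```

```text
time: 22.5
tool_pos: [0.397, -0.1106, 0.1039]
tool_rot: [3.089, 0.751, -3.128]
contact_force: [1.0, -0.3, 0.3]
opening: 0.0004
time: 23.0
tool_pos: [0.4009, -0.1084, 0.0378]
tool_rot: [3.086, 0.757, -3.122]
contact_force: [1.0, 0.6, 0.5]
opening: 0.036
t 23.0 p [ 400.9 -108.4   37.8] lean 43.4 towards 5.7 ydir [-0.06  1.    0.04] q [-0.96  0.58  2.61  2.13  0.79  1.56] F [1.  0.6 0.5]
to [400, -108, 30] tool mm [6.  0.1 5.1] len 8 rows>= 1
to [437, -108, 30] tool mm [-26.9  -2.1  25.3] len 37 rows>= 1
to [617, -111, 30] tool mm [-130.8  -13.3  122.9] len 180 rows>= 4
[(array([254.6, 239.4]), 0.84, array([0.3997, 0.2744])), (array([215.2, 365.6]), 0.69, array([ 0.5152, -0.0975]))]
```

```bash
python3 -m inch '[[[6,2,5,0],[-13,0,13,0],[-13,0,13,0],[-8,0,7,0],[-8,0,7,0],[-8,0,7,0],[-8,0,7,0],[-8,0,7,0],[0,0,0,0]]]'; python3 -c "
from h import *
go([614,-111,30])
for n in('scene','top'):
  c=read_camera(n)
  print(n,[(np.round(d['at'],1),round(d['conf'],2),onz(c,d['at'],.0275)[:2].round(4)) for d in place_of(n,'bowl_centre')])"
```

```text
time: 24.22
tool_pos: [0.4901, -0.1013, 0.0311]
tool_rot: [3.089, 0.758, -3.119]
contact_force: [-0.8, -0.3, -1.0]
opening: 0.0459
t 24.23 p [ 490.1 -101.3   31.1] lean 43.5 towards 5.6 ydir [-0.06  1.    0.04] q [-0.68  0.59  2.41  2.24  0.66  1.79] F [-0.8 -0.3 -1. ]
to [614, -111, 30] tool mm [-89. -17.  85.] len 124 rows>= 3
scene [(array([315.9, 288.8]), 0.8, array([ 0.5601, -0.0993])), (array([225.6, 189. ]), 0.67, array([ 0.1854, -0.3027]))]
top [(array([203.1, 363.7]), 0.75, array([ 0.5519, -0.0924])), (array([255.3, 240. ]), 0.66, array([0.3976, 0.2726])), (array([334.5, 437.1]), 0.65, array([ 0.1662, -0.2969])), (array([226.3, 470.6]), 0.38, array([ 0.4802, -0.4071]))]
```

The bowl now rides in the finger cradle at about (0.556,−0.097), 66 mm ahead of the tip. Pushing on under the edge.

```bash
python3 -m inch '[[[-9,-2,8.5,0],[-9,-2,8.5,0],[-9,-2,8.5,0],[-9,-2,8.5,0],[-9,-2,8.5,0],[-9,-2,8.5,0],[-9,-2,8.5,0],[0,0,0,0]]]'; python3 -c "
from h import *
go([614,-114,30])
for n in('scene','top'):
  c=read_camera(n);cv2.imwrite(f'pics/{n}5.png',c['img'])
  print(n,[(np.round(d['at'],1),round(d['conf'],2),onz(c,d['at'],.0275)[:2].round(4)) for d in place_of(n,'bowl_centre')+place_of(n,'dry_bowl_centre')])
i=cv2.imread('pics/scene5.png')[220:420,200:460];j=cv2.imread('pics/top5.png')[90:290,220:480]
cv2.imwrite('pics/m5.png',cv2.resize(np.vstack([i,j]),None,fx=1.5,fy=1.5))"
```

```text
time: 25.42
tool_pos: [0.578, -0.1106, 0.0304]
tool_rot: [3.089, 0.758, -3.12]
contact_force: [-0.0, 0.0, 0.0]
opening: 0.0462
t 25.43 p [ 578.  -110.6   30.4] lean 43.5 towards 5.6 ydir [-0.06  1.    0.04] q [-0.55  0.62  2.18  2.16  0.52  2.04] F [-0.  0.  0.]
to [614, -114, 30] tool mm [-25.8  -5.5  24.7] len 36 rows>= 1
scene [(array([346.6, 293.3]), 0.94, array([ 0.6465, -0.1061])), (array([247. , 415.6]), 0.78, array([0.408, 0.262])), (array([342.4, 395.8]), 0.85, array([0.6859, 0.1111]))]
top [(array([172.3, 368. ]), 0.75, array([ 0.6461, -0.1068])), (array([332., 437.]), 0.75, array([ 0.1733, -0.2968])), (array([255.1, 244.7]), 0.55, array([0.3982, 0.2588])), (array([156.5, 293.7]), 0.37, array([0.6964, 0.1163])), (array([183.1, 208.3]), 0.27, array([0.6155, 0.3715])), (array([158.8, 295.2]), 0.94, array([0.6892, 0.1118]))]
```

View pics/m5.png

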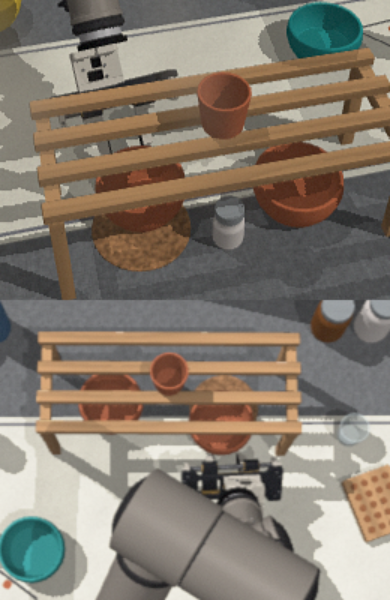

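Both cameras put the bowl at (0.646,−0.107), partly on the mat, with everything else in place. It needs 40 mm more, and the slat clearance is still over 40 mm.

```bash
python3 -m inch '[[[-7,-1.3,6.9,0],[-7,-1.3,6.9,0],[-7,-1.3,6.9,0],[-5,-1,5,0],[-3,0,3,0],[0,0,0,0]]]'; python3 -c "
from h import *
go([580,-114,32],[420,-120,40])
for n in('scene','top'):
  c=read_camera(n)
  print(n,[(np.round(d['at'],1),round(d['conf'],2),onz(c,d['at'],.0275)[:2].round(4)) for d in place_of(n,'bowl_centre')+place_of(n,'mat')])"
```

```text
time: 26.48
tool_pos: [0.618, -0.1128, 0.0289]
tool_rot: [3.088, 0.757, -3.121]
contact_force: [-1.6, 0.2, 0.9]
opening: 0.0462
t 26.48 p [ 618.  -112.8   28.9] lean 43.4 towards 5.7 ydir [-0.06  1.    0.04] q [-0.51  0.65  2.08  2.1   0.47  2.16] F [-1.6  0.2  0.9]
to [580, -114, 32] tool mm [ 25.5   1.1 -28.3] len 38 rows>= 1
to [420, -120, 40] tool mm [ 110.9    3.5 -115.7] len 160 rows>= 3
scene [(array([243.3, 416.1]), 0.91, array([0.3949, 0.2684])), (array([222.1, 190.6]), 0.86, array([ 0.1713, -0.2976])), (array([360.7, 294.7]), 0.56, array([ 0.6828, -0.1103]))]
top [(array([159.4, 367.3]), 0.62, array([ 0.6861, -0.1054])), (array([257. , 238.5]), 0.55, array([0.3927, 0.2769]))]
```

Both views put the bowl at about (0.684,−0.108), against the mat at (0.686,−0.112). Backing straight off and checking.

```bash
python3 -m inch '[[[7,0,-7,0],[18,1,-21,0],[36,1,-38,0],[36,1,-38,0],[36,1,-38,0],[0,0,0,0]]]'; python3 -c "
from h import *
st()
for n in('scene','top'):
  c=read_camera(n);cv2.imwrite(f'pics/{n}6.png',c['img'])
  for k,z in dict(bowl_centre=.0275,dry_bowl_centre=.0275,jar=0,glaze_jar=0,beaker=0,mould=0,glass_cup=0).items():
    print(n,k,[(round(d['conf'],2),onz(c,d['at'],z)[:2].round(3)) for d in place_of(n,k)])
i=cv2.imread('pics/scene6.png')[220:420,200:460];j=cv2.imread('pics/top6.png')[90:290,220:480]
cv2.imwrite('pics/m6.png',cv2.resize(np.vstack([i,j]),None,fx=1.5,fy=1.5))"
```

```text
time: 27.52
tool_pos: [0.4204, -0.1209, 0.0407]
tool_rot: [3.084, 0.754, -3.131]
contact_force: [-0.0, -1.6, 0.5]
opening: 0.0459
t 27.52 p [ 420.4 -120.9   40.7] lean 43.3 towards 5.5 ydir [-0.05  1.    0.04] q [-0.92  0.55  2.55  2.08  0.73  1.69] F [-0.  -1.6  0.5]
scene bowl_centre [(0.91, array([0.396, 0.264])), (0.88, array([ 0.688, -0.111])), (0.61, array([ 0.171, -0.291]))]
scene dry_bowl_centre [(0.58, array([0.688, 0.118]))]
scene jar [(0.77, array([0.727, 0.002]))]
scene glaze_jar [(0.88, array([0.641, 0.378]))]
scene beaker [(0.85, array([0.447, 0.4  ]))]
scene mould [(0.8, array([ 0.492, -0.419]))]
scene glass_cup [(0.74, array([ 0.637, -0.362]))]
top bowl_centre [(0.89, array([ 0.685, -0.1  ])), (0.83, array([0.386, 0.272]))]
top dry_bowl_centre [(0.75, array([0.693, 0.119]))]
top jar []
top glaze_jar [(0.69, array([0.619, 0.387]))]
top beaker [(0.57, array([0.443, 0.404])), (0.36, array([0.619, 0.39 ]))]
top mould [(0.89, array([ 0.49 , -0.409]))]
top glass_cup [(0.79, array([ 0.628, -0.37 ]))]
```

View pics/m6.png

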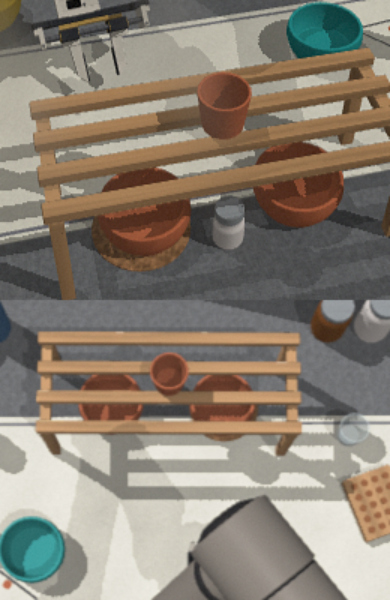

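The bowl stands upright on the mat, with the cork rim showing evenly around it. The gripper is clear, and all other things read within network noise of where they started.

```bash
python3 -c "
from cell import *
print(hand_in())"
```

```text
the job is handed in; nothing more can be done
None
```

I slid the bowl onto the cork mat, let go and handed the job in at about 28 s; `hand_in()` reports no verdict.

**How it was done**
- **Lean:** The moves can only shift the tool and turn it about its own z. I got the lean by reaching past the arm's limit, then turned the wrist to its other branch. That gave about 43°, and I rolled the gripper so its camera faced away from the rack.
- **Sideways:** With the closed fingers just inside the rim, I dragged the bowl about 190 mm sideways, at about 5 N.
- **Into the rack:** With the fingers half open behind the bowl, I pushed it about 170 mm under the rack's front edge. I then backed straight off.

**Last checks**
- **Bowl position:** The two cameras put the bowl at (0.688, −0.111) and (0.685, −0.100). The mat is at (0.686, −0.112), so the bowl's centre is about 2 to 12 mm off, against the 20 mm allowed. The cameras disagree by about 11 mm in y. The picture shows the bowl upright with cork visible around it.
- **Other things:** The dry bowl, beaker, mould and glass cup read within about 12 mm of their starting places, which is network noise. The jar was seen by only one camera, within about 5 mm. The glaze jar's two readings differ by about 24 mm in x; the top camera, which also saw it at the start, shows it about 5 mm off.
- **Gripper:** It ended about 0.2 m in front of the bowl, touching nothing.

**Limits:** While leaning the tool, joint 3 reached about 0.037 against the stated 0.04 lower limit, and joint 5 its 0.28 limit. No fault was reported.

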